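# Set the range selector by its clicks and lock it

### The job

Set the range selector on the bench to position four: its dial has no marks, so turn it gently anticlockwise until you feel it come up against its stop, without forcing it, then turn it clockwise by exactly four clicks. Then slide the red lock bolt, which enters only there, fully home towards the dial without forcing it, let go, and leave the things round the selector where they are.

Things in the scene. Friction and masses are not known exactly. Their poses are not given: they have to be found in the camera images.
- selector: grey box with an aluminium top, 90 (x) x 150 (y) x 46 mm, screwed to the bench; origin at the centre of its underside. The dial and the red bolt tab stand on its top, on the line x = 0 of its frame; the bolt slides along its +y.
- dial_grip (a point): point on the upright axis of the round black knurled dial, at the best height to grip it, 27 mm above the box top; belongs to the box and does not turn (axes as the box). The dial is 46 mm across, alike all round, and reaches from 5 to 37 mm above the box top, over a skirt 51 mm across. Clockwise seen from above is forward. Gripped with about 30 N it turns without slipping.
- dial_foot (a point): point on the dial's axis at the box top, fixed to the box. The dial clicks into notches unevenly spaced, 18 to 22 degrees apart: leaving one takes 0.1 to 0.25 N m, falling to nothing half-way; past half-way the dial pulls itself on into the next notch, and stays when let go. Position 0 is next to the anticlockwise stop; nine follow. It starts near any of positions 1 to 4.
- stop_pin: hidden sprung pin inside the box, origin at the pin, that stops the dial anticlockwise (springily, over a few degrees) at 27 mm from its axis, 2 degrees before the notch of position 0. Cannot be seen or touched. More than 25 N on it (about 0.65 N m on the dial) is forcing the stop; 0.35 N m is more than any notch takes, and enough to know it.
- lock_bolt (a joint): travel of the lock bolt in m: 0 drawn back (as it starts), 0.014 fully home. Slides stiffly with about 2 N. It enters the dial only at position 4; at any other it is stopped after 4 to 8 mm.
- bolt_tab (a point): centre of the red upright tab of the lock bolt, 12 (box x) x 16 (box y) x 30 mm tall, standing on the box top; the point lies 19 mm above that top; moves with the bolt; 67 mm from the dial axis when drawn back, along the box's -y; pushed towards the dial (box +y).
- bolt_nose: hidden round nose of the bolt inside the box, origin at its centre. More than 20 N between it and the dial is forcing the bolt.
- flux_tin: bystander: round flat tin with a red lid, 57 mm across, 20 mm high; origin at the centre of its underside
- tape_green: bystander: roll of green tape lying flat, 58 mm across, 18 mm high; origin at the centre of its underside
- capacitor_2: bystander: brown upright can capacitor, 25 mm across, 36 mm high; origin at the centre of its underside
- solder_reel: bystander: upright reel of solder with dark flanges, 62 mm across, 55 mm high; origin at the centre of its underside
Mind the look-alikes: they are no part of the job. Leave any purple look-alike of the selector alone.

How it is judged:
On the way, in this order (a step that is already met when the one before it is completed fails the run):
1. the dial is turned anticlockwise against its stop (contact force between stop_pin and anything else above 1 N), for 0.05 s.
2. the lock bolt is slid home, which it can be only with the dial at position 4 (value of joint lock_bolt above 0.012 m), for 0.2 s.
At the end, for the whole second after the job is handed in: The lock bolt stays home (within 2 mm of its full travel of 14 mm), at rest and let go, which locks the dial at position 4 (value of joint lock_bolt above 0.012 m and velocity of joint lock_bolt below 0.005 m/s); the robot touches nothing.
It fails at once if the dial is forced against its stop (more than 25 N on the stop pin) (contact force between stop_pin and anything else above 25 N).
It fails at once if the bolt is forced against the dial (more than 20 N) (contact force between bolt_nose and anything else above 20 N).
It fails at once if a bystander is moved by more than 20 mm (distance of any of flux_tin, tape_green, capacitor_2, solder_reel from where it was at the start of the episode above 0.02 m).
It also fails if it takes over 72 s, if anything falls off the work surface, if the arm or the gripper's body presses on something with over 40 N, if the wrist force passes 120 N, or if a joint passes its speed limit or range.

### The arm

A 6-joint arm with a two-finger parallel gripper is mounted at the origin on a cart in front of the work surface, level with it; the furniture and walls round the work are solid. World frame = base frame: x ahead of the robot, y to its left, z up, the work surface at z = 0. Lengths are in m, angles in rad, forces in N, time in s.
With the tool pointing down it reaches from about 0.35 to 0.85 m from the base axis. Payload 8.1 kg.
Tool frame: the origin (TCP) lies between the finger pads; the fingertips stand 11 mm ahead of it and the grasp point (between the pads) lies 8 mm behind it (robot.tips_ahead is the distance from the TCP to the fingertips, in m); z points along the fingers, y is the line along which they close (so a half turn about z gives the same grasp; the last joint's range is limited). The gripper opens to 93 mm and grips with 3 to 60 N. Pads are 15 mm wide; open, the fingers measure 128 mm over their backs; the gripper's body (75 mm by 188 mm) begins 65 mm behind the grasp point.
Start: joints at [1.099, 0.13, 1.488, -0, 1.523, -0.085], TCP at [0.226, 0.556, 0.23] pointing down, gripper open.
Joint ranges: [-2.96, 2.96], [-0.89, 2.26], [0.02, 2.5], [-1.34, 4.48], [0, 2.73], [-2.66, 2.66]. Speed limits (rad/s): [2.39, 2.39, 2.79, 3.14, 3.14, 3.14].

### API

Orientations are given as a rotation vector (axis times angle).
In Python, from plant import robot gives the robot as it stands. The module is installed in compiled form; this text tells all that it offers.
- The arm moves only by the tool move_arm, never from a script. Its argument "deltas" is one flat list of numbers, 7 for each row, row after row: the shift along the tool's x, y, z in m, then the turn, a rotation vector about the tool's x, y, z in rad, then the opening, from 0 (shut) to 1 (fully open). A call has 1 to 12 rows; each row is the pose to reach, as a shift and turn from the pose commanded when the call began, along the tool's axes at that moment; what a row does not reach only later rows make up. A row lasts 1/8 s, in which the tool goes at most 62.5 mm and 10.7 degrees, less where a joint would pass 70% of its speed; a pose out of reach is approached as far as the arm can. A call with a gripper value outside its range is refused whole. The fingers move at their own pace and stop on an object; "squeeze" is the grip in N (left out, the last holds). Time passes only in rows, so rows that repeat a pose let the fingers close. It gives the time, the measured TCP pose, the force, the opening and the grip force at its end, in the units of the state.
- robot.read_state(): the state, without advancing time (a new reading comes with each control period).
- robot.read_camera(name): name is "scene" or "top" or "wrist"; returns (picture, depth): 384x512x3 uint8, red, green, blue; 384x512 float32, m along the optical axis (not along the pixel's ray), 0 where there is no reading.
- robot.camera_model(name): a dict with "K" (3x3 intrinsics, pixels), "R" (3x3) and "t" (3): a world point X has camera coordinates R X + t; the wrist camera has in their place "tool_from_camera" (4x4, takes a point from camera to tool coordinates, whose origin is the TCP and whose axes are the flange's). Camera axes: x right, y down, z forward; pixel columns grow to the right and rows downward; lengths in m; the calibration is good to about 2 mm. A picture is of the moment at which its call begins: read the wrist's pose just before it. camera_model takes no time and is no camera call.
- robot.close_job(): hands the job in; it is judged then, once.
Trained networks look in the newest picture that a camera, given by its name, has taken for a name from the list of things; names that differ only in an ending like _2 or _b are one class to them, and where a whole thing is asked for, a point or a joint stands for the part that bears it (a point fixed in the world has none). Each returns a list of dicts, best first, with "confidence" (0 to 1); they miss things now and then, are a little off and sometimes report something else, mostly with a low value. They report only what shows in the picture. A call takes as long as a camera call. They do not tell look-alikes from the thing itself.
- robot.recognise(camera, label): "uv" ([column, row] in pixels, amid what is visible of it).
The state is a dict: "t": time; "q": joint angles; "dq": joint speeds; "joint_torque": joint torques, N m; "tool_pos": TCP position; "orientation": TCP orientation; "force": force on the tool from outside, world axes, zero at the start; "wrist_torque": the same for the moment, N m; "opening": finger opening in m; "gripper_force": force on a finger pad.
Only numpy, scipy, OpenCV 4.12 (cv2) and the standard library are available. Lean on these libraries where they do the work, as an engineer would, in place of code of your own. Each camera call takes 0.05 s, during which the arm holds its last target. There are 200 camera calls.

## Working session

There is one attempt and no reset: what is moved stays moved. The work goes in short steps, Python scripts to look and compute and a tool call to move; the robot and the scene stay as the last step left them, time stands still between calls to the robot, and variables do not carry over. Pictures are saved under pics/ and viewed, at most 10 in all, crops included, and the job is handed in when it is done.

Besides the shell and the picture viewer there is one more tool, called after "Request:" in YAML: its name, and indented under it one key for each argument. move_arm: Moves the arm, as the interface text tells. Its arguments: {"type":"object","properties":{"deltas":{"type":"array","items":{"type":"number"}},"squeeze":{"type":"number"}},"required":["deltas"]}

```bash
mkdir -p pics; cat > h.py <<'E'
import numpy as np, cv2
from scipy.spatial.transform import Rotation as R
from plant import robot
def cam(n):
    s=robot.read_state(); im,d=robot.read_camera(n); m=robot.camera_model(n)
    if 'R' in m: Rw=np.array(m['R']).T; t=-Rw@np.array(m['t'])
    else:
        T=np.array(m['tool_from_camera']); Rt=R.from_rotvec(s['orientation']).as_matrix()
        Rw=Rt@T[:3,:3]; t=Rt@T[:3,3]+s['tool_pos']
    K=np.array(m['K']); v,u=np.mgrid[:384,:512]
    P=np.stack([(u-K[0,2])/K[0,0]*d,(v-K[1,2])/K[1,1]*d,d],-1)@Rw.T+t
    P[d==0]=np.nan
    return im,d,P,s
def save(n,im): cv2.imwrite(n,im[...,::-1])
E
python3 - <<'E'
from h import *
for n in('scene','top'):
    im,d,P,s=cam(n); save(f'pics/{n}0.png',im)
    np.savez(f'{n}0.npz',im=im,P=P)
    for l in('selector','dial_grip','lock_bolt','flux_tin','tape_green','capacitor_2','solder_reel'):
        for r in robot.recognise(n,l): 
            u,v=map(int,r['uv']); print(n,l,round(r['confidence'],2),u,v,np.round(P[v,u],3))
print(robot.read_state())
E
```

```text
scene selector 0.91 270 220 [ 0.482 -0.046  0.045]
scene selector 0.88 131 200 [0.253 0.269 0.075]
scene selector 0.8 204 192 [0.431 0.165 0.042]
scene dial_grip 0.94 271 219 [ 0.482 -0.048  0.051]
scene dial_grip 0.75 130 200 [0.252 0.272 0.074]
scene dial_grip 0.72 203 193 [0.424 0.162 0.045]
scene lock_bolt 0.41 132 201 [0.255 0.269 0.068]
scene lock_bolt 0.4 275 220 [ 0.485 -0.06   0.054]
scene tape_green 0.63 326 214 [ 0.629 -0.138  0.014]
scene capacitor_2 0.48 255 187 [0.561 0.078 0.025]
scene solder_reel 0.62 300 193 [ 0.611 -0.051  0.054]
top selector 0.97 295 202 [ 0.5   -0.033  0.045]
top selector 0.87 154 291 [0.275 0.305 0.041]
top dial_grip 0.97 211 222 [0.445 0.174 0.04 ]
top dial_grip 0.8 153 288 [0.282 0.307 0.043]
top dial_grip 0.63 294 200 [ 0.505 -0.03   0.045]
top dial_grip 0.43 352 216 [ 0.47  -0.18   0.021]
top lock_bolt 0.6 221 228 [0.431 0.149 0.044]
top lock_bolt 0.5 161 302 [0.254 0.279 0.076]
top flux_tin 0.69 352 214 [ 0.475 -0.18   0.021]
top tape_green 0.54 339 163 [ 0.611 -0.151  0.001]
top capacitor_2 0.49 248 173 [0.572 0.086 0.035]
top solder_reel 0.66 302 149 [ 0.633 -0.048  0.052]
{'t': 0.8, 'q': array([ 1.09862766e+00,  1.30391585e-01,  1.48815319e+00,  4.94134781e-06,
        1.52299252e+00, -8.54180992e-02]), 'dq': array([-0.00117901,  0.00179257, -0.00139087,  0.0003404 , -0.00021959,
        0.00056028]), 'joint_torque': array([ 2.23657138e-03, -5.59697628e+01, -4.92032111e+01,  7.67818792e-02,
        2.23406183e-02, -2.74042736e-05]), 'tool_pos': array([0.22630961, 0.55571487, 0.22966599]), 'orientation': array([6.03725605e-01, 3.08302674e+00, 8.57359155e-05]), 'force': array([ 0.22178384,  0.42875506, -0.85021051]), 'wrist_torque': array([ 0.01131251, -0.01038901, -0.03854437]), 'gripper_force': 0.0, 'opening': 0.09351382588514172}
```

```bash
python3 -c "
import cv2,numpy as np
a=cv2.imread('pics/scene0.png');b=cv2.imread('pics/top0.png')
cv2.imwrite('pics/both.png',cv2.resize(np.vstack([a,b]),None,fx=.78,fy=.78))"
```

```text
(no output)
```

View pics/top0.png

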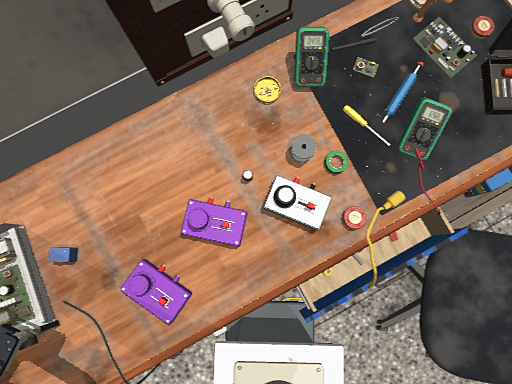

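View pics/scene0.png

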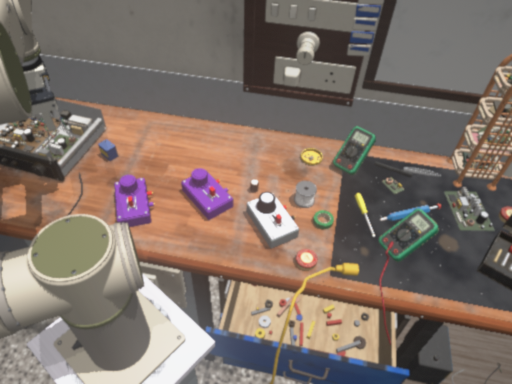

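Candidates: the aluminium box with a black dial at top (296,202), purple look-alikes at (213,222) and (157,291). In the scene view they are at (272,218), (207,192) and (132,200). I choose the aluminium one; its dial is at top (285,196) and its red tab at (309,206). Bystanders nearby in the top view: capacitor (247,175), reel (302,149), tape (336,161), tin (354,216).

```bash
python3 - <<'E'
from h import *
for n in('top','scene'):
    z=np.load(n+'0.npz'); im,P=z['im'].astype(int),z['P']
    near=(abs(P[...,0]-.5)<.11)&(abs(P[...,1]+.04)<.11)
    top=near&(P[...,2]>.04)&(P[...,2]<.052)
    r=cv2.minAreaRect((P[top][:,:2]*1000).astype(np.float32)); print(n,'rect',r, np.median(P[top][:,2]))
    blk=near&(P[...,2]>.075)&(P[...,2]<.09)&(im.max(-1)<90)
    print('dial',blk.sum(),P[blk].mean(0),P[blk].min(0),P[blk].max(0))
    red=near&(P[...,2]>.055)&(im[...,0]>130)&(im[...,1]<80)&(P[...,2]<.085)
    print('red',red.sum(),P[red].mean(0),P[red].min(0),P[red].max(0))
im=np.load('top0.npz')['im']; save('pics/crop.png',cv2.resize(im[150:250,240:370],None,fx=5,fy=5))
E
```

```text
top rect ((529.18408203125, -48.10722351074219), (148.9280548095703, 150.89646911621094), 69.01232147216797) 0.045415386124467605
dial 112 [ 0.51051862 -0.00430458  0.08227266] [ 0.48454518 -0.06344585  0.0754871 ] [0.53561664 0.01676288 0.08642568]
red 20 [ 0.48910182 -0.06794811  0.07721992] [ 0.48225015 -0.0734088   0.07385134] [ 0.49444863 -0.06069529  0.08134114]
scene rect ((498.0003356933594, -40.43029022216797), (148.2361602783203, 90.33851623535156), 68.5129165649414) 0.0464299058744575
dial 28 [ 0.49697055 -0.01780175  0.07915068] [ 0.487761   -0.02937126  0.07508299] [0.51392648 0.00142908 0.08418049]
red 8 [ 0.48199157 -0.0729341   0.06952651] [ 0.48059835 -0.07579683  0.05873124] [ 0.48465795 -0.0681156   0.07723321]
```

View pics/crop.png

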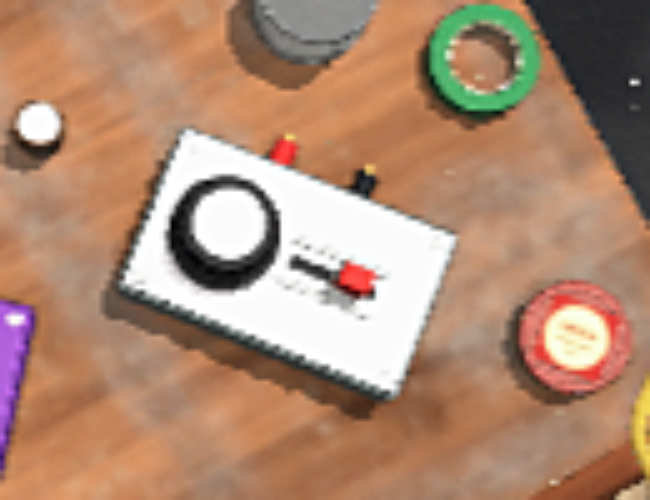

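The crop shows the aluminium box with its black dial at crop (225,232) and the red tab at (357,278). The plugs at (285,150) and (365,180) sit on its far side. Dial is at about (0.512, -0.006) and box +y points about 68.5° in the world frame.

Request:
move_arm:
  deltas: [-0.477,-0.412,0,0,0,1.71,0.75,-0.477,-0.412,0,0,0,1.71,0.75,-0.477,-0.412,0,0,0,1.71,0.75,-0.477,-0.412,0,0,0,1.71,0.75,-0.477,-0.412,0,0,0,1.71,0.75,-0.477,-0.412,0,0,0,1.71,0.75,-0.477,-0.412,0,0,0,1.71,0.75,-0.477,-0.412,0,0,0,1.71,0.75,-0.477,-0.412,0,0,0,1.71,0.75,-0.477,-0.412,0,0,0,1.71,0.75,-0.477,-0.412,0,0,0,1.71,0.75,-0.477,-0.412,0,0,0,1.71,0.75]
  squeeze: 30

```text
t: 2.3
tool_pos: [0.5125, -0.0059, 0.2295]
orientation: [-2.723, -1.566, 0.0]
force: [-0.0, 0.6, -0.1]
opening: 0.0699
gripper_force: 0.0
```

```bash
python3 - <<'E'
from h import *
im,d,P,s=cam('wrist'); save('pics/w1.png',im); print(s['t'],s['tool_pos'],s['orientation'],s['q'],s['wrist_torque'],s['force'],s['opening'])
Rt=R.from_rotvec(s['orientation']).as_matrix(); print('tool y yaw',np.degrees(np.arctan2(Rt[1,1],Rt[0,1])))
near=(abs(P[...,0]-.5)<.11)&(abs(P[...,1]+.04)<.11)
top=near&(P[...,2]>.04)&(P[...,2]<.05); 
print('box',cv2.minAreaRect((P[top][:,:2]*1000).astype(np.float32)),np.median(P[top][:,2]))
dl=near&(P[...,2]>.079)&(P[...,2]<.09); 
m=dl.astype(np.uint8); n,lab,st,c=cv2.connectedComponentsWithStats(m)
for i in range(1,n):
    if st[i,4]>100:
        q=P[lab==i]; print('hi',st[i],cv2.minEnclosingCircle((q[:,:2]*1000).astype(np.float32)),np.median(q,0))
imi=im.astype(int); red=near&(P[...,2]>.065)&(imi[...,0]>120)&(imi[...,1]<70)
n,lab,st,c=cv2.connectedComponentsWithStats(red.astype(np.uint8))
for i in range(1,n):
    if st[i,4]>30: q=P[lab==i]; print('red',st[i],cv2.minAreaRect((q[:,:2]*1000).astype(np.float32)),q[:,2].max())
E
```

```text
2.3 [ 0.51253306 -0.00593449  0.22948125] [-2.72284903e+00 -1.56564011e+00  3.17006439e-04] [-1.11960310e-01 -1.07042052e-01  1.72777980e+00  4.54138506e-04
  1.52143878e+00  4.15143861e-01] [-0.03514171  0.08318862 -0.00665966] [-0.01778287  0.57719109 -0.12183932] 0.06989020004388849
tool y yaw -30.202132030238584
box ((502.4957275390625, -37.15850830078125), (147.85203552246094, 89.6924057006836), 69.19441223144531) 0.04654375313415832
hi [ 237  156   44   44 1475] ((514.5103759765625, -5.218920707702637), 23.624967575073242) [ 0.51509121 -0.0041511   0.08446135]
red [263 224  10  16 121] ((490.9738464355469, -66.13272094726562), (13.137984275817871, 9.438203811645508), 67.11553192138672) 0.07981048260969514
```

View pics/w1.png

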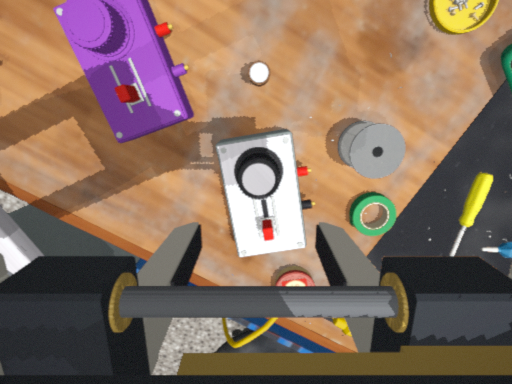

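The wrist view shows the aluminium selector with its dial at (260,172) and tab at (267,230). The surroundings are clear. Dial axis is at (0.515, -0.0045), box yaw 69°, tool y at -30°. Next I descend and grip.

Request:
move_arm:
  deltas: [0.0024,0.0011,0.06,0,0,0,0.75,0.0024,0.0011,0.12,0,0,0,0.75,0.0024,0.0011,0.15,0,0,0,0.75,0.0024,0.0011,0.164,0,0,0,0.75,0.0024,0.0011,0.164,0,0,0,0.75,0.0024,0.0011,0.164,0,0,0,0.4,0.0024,0.0011,0.164,0,0,0,0.4,0.0024,0.0011,0.164,0,0,0,0.4,0.0024,0.0011,0.164,0,0,0,0.4]
  squeeze: 30

```text
t: 3.48
tool_pos: [0.5141, -0.0034, 0.0667]
orientation: [-2.721, -1.566, 0.001]
force: [-8.1, 4.6, 11.0]
opening: 0.0453
gripper_force: 30.0
```

```bash
cat > st.py <<'E'
from h import *
s=robot.read_state(); Rt=R.from_rotvec(s['orientation']).as_matrix()
print(s['t'],s['tool_pos'].round(4),'yaw',round(np.degrees(np.arctan2(Rt[1,1],Rt[0,1])),2),'T',s['wrist_torque'].round(3),'F',s['force'].round(2),s['opening'],s['gripper_force'],'tau6',round(s['joint_torque'][5],3))
E
python3 st.py
```

```text
3.475 [ 0.5141 -0.0034  0.0667] yaw -30.14 T [0.897 1.739 0.017] F [-8.05  4.56 10.96] 0.04531514721439044 30.00308632850647 tau6 -0.033
```

Request:
move_arm:
  deltas: [0,-0.001,-0.0015,0,0,0,0.4,0,-0.001,-0.0015,0,0,-0.09,0.4,0,-0.001,-0.0015,0,0,-0.18,0.4,0,-0.001,-0.0015,0,0,-0.27,0.4,0,-0.001,-0.0015,0,0,-0.27,0.4]

```text
t: 4.1
tool_pos: [0.5136, -0.0032, 0.0668]
orientation: [-2.486, -1.919, -0.0]
force: [0.0, 4.6, -4.0]
opening: 0.0453
gripper_force: 30.0
```

```bash
python3 st.py
```

```text
4.1 [ 0.5136 -0.0032  0.0668] yaw -14.69 T [0.867 0.171 0.172] F [ 0.02  4.59 -4.03] 0.04532708567712511 29.996062517166138 tau6 -0.819
```

Request:
move_arm:
  deltas: [0.0005,0,0.0004,0,0,-0.07,0.4,0.0005,0,0.0004,0,0,-0.07,0.4]

```text
t: 4.35
tool_pos: [0.5136, -0.0032, 0.0668]
orientation: [-2.42, -2.002, 0.001]
force: [-4.1, 4.2, 0.5]
opening: 0.0459
gripper_force: 30.0
```

```bash
python3 st.py
```

```text
4.35 [ 0.5136 -0.0032  0.0668] yaw -10.78 T [0.471 0.982 0.039] F [-4.13  4.19  0.47] 0.04591603589540635 29.998455047607422 tau6 -0.716
```

Request:
move_arm:
  deltas: [0,0,0,0,0,-0.04,0.4,0,0,0,0,0,-0.04,0.4]

```text
t: 4.6
tool_pos: [0.5135, -0.0032, 0.0668]
orientation: [-2.38, -2.049, 0.001]
force: [-3.6, 3.2, 1.2]
opening: 0.0456
gripper_force: 30.0
```

```bash
python3 st.py
```

```text
4.6 [ 0.5135 -0.0032  0.0668] yaw -8.53 T [ 0.579  1.07  -0.155] F [-3.61  3.17  1.22] 0.04559249720037636 29.999124705791473 tau6 -0.46
```

Request:
move_arm:
  deltas: [0,0,0,0,0,-0.03,0.4,0,0,0,0,0,-0.03,0.4]

```text
t: 4.85
tool_pos: [0.5135, -0.0032, 0.0668]
orientation: [-2.349, -2.085, 0.001]
force: [-5.3, 3.0, 1.5]
opening: 0.0452
gripper_force: 30.0
```

```bash
python3 st.py
```

```text
4.85 [ 0.5135 -0.0032  0.0668] yaw -6.82 T [ 0.586  1.159 -0.083] F [-5.26  2.98  1.53] 0.04519674356747376 29.99933212995529 tau6 -0.37
```

Request:
move_arm:
  deltas: [0,0,0,0,0,-0.12,0.4,0,0,0,0,0,-0.24,0.4,0,0,0,0,0,-0.24,0.4]

```text
t: 5.22
tool_pos: [0.5132, -0.0032, 0.0668]
orientation: [-2.08, -2.352, 0.002]
force: [-6.2, 3.7, 2.8]
opening: 0.0455
gripper_force: 30.0
```

```bash
python3 st.py
```

```text
5.225 [ 0.5132 -0.0032  0.0668] yaw 7.03 T [ 0.522  1.278 -0.028] F [-6.25  3.68  2.82] 0.045540506306906786 29.999092519283295 tau6 -1.032
```

Request:
move_arm:
  deltas: [0,0,0,0,0,-0.05,0.4,0,0,0,0,0,-0.05,0.4]

```text
t: 5.48
tool_pos: [0.5131, -0.0032, 0.0668]
orientation: [-2.022, -2.402, 0.002]
force: [-7.2, 3.5, 2.6]
opening: 0.0454
gripper_force: 30.0
```

```bash
python3 st.py
```

```text
5.475 [ 0.5131 -0.0032  0.0668] yaw 9.82 T [ 0.515  1.458 -0.074] F [-7.18  3.47  2.59] 0.04540736573082368 29.99964326620102 tau6 -0.535
```

Request:
move_arm:
  deltas: [0.0007,-0.0009,0,0,0,0,0.4,0.0007,-0.0009,0,0,0,0,0.4]

```text
t: 5.72
tool_pos: [0.513, -0.0031, 0.0668]
orientation: [2.022, 2.404, -0.001]
force: [-1.9, -0.5, -0.3]
opening: 0.0453
gripper_force: 30.0
```

```bash
python3 st.py
```

```text
5.725 [ 0.513  -0.0031  0.0668] yaw 9.87 T [-0.122  0.682 -0.151] F [-1.93 -0.5  -0.26] 0.04528976419285585 29.99912828207016 tau6 -0.116
```

Request:
move_arm:
  deltas: [0,0,0,0,0,-0.03,0.4,0,0,0,0,0,-0.03,0.4]

```text
t: 5.98
tool_pos: [0.513, -0.0031, 0.0667]
orientation: [1.983, 2.436, -0.001]
force: [-3.5, -1.9, 0.7]
opening: 0.0455
gripper_force: 30.0
```

```bash
python3 st.py
```

```text
5.975 [ 0.513  -0.0031  0.0667] yaw 11.71 T [-0.36   0.938 -0.045] F [-3.51 -1.94  0.69] 0.04554293272156795 29.99927043914795 tau6 -0.394
```

Request:
move_arm:
  deltas: [0,0,0,0,0,-0.03,0.4,0,0,0,0,0,-0.03,0.4]

```text
t: 6.22
tool_pos: [0.5129, -0.0031, 0.0668]
orientation: [1.946, 2.466, -0.001]
force: [-4.2, -2.9, 2.1]
opening: 0.0453
gripper_force: 30.0
```

```bash
python3 st.py
```

```text
6.225 [ 0.5129 -0.0031  0.0668] yaw 13.44 T [-0.66   1.079 -0.03 ] F [-4.19 -2.88  2.05] 0.0453288615149717 29.99982923269272 tau6 -0.394
```

Request:
move_arm:
  deltas: [0,0,0,0,0,-0.03,0.4,0,0,0,0,0,-0.03,0.4]

```text
t: 6.48
tool_pos: [0.5129, -0.0031, 0.0667]
orientation: [1.909, 2.495, -0.001]
force: [-4.5, -3.1, 2.1]
opening: 0.0457
gripper_force: 30.0
```

```bash
python3 st.py
```

```text
6.475 [ 0.5129 -0.0031  0.0667] yaw 15.16 T [-0.674  1.119 -0.052] F [-4.51 -3.08  2.1 ] 0.04569082774125751 29.999513626098633 tau6 -0.266
```

Request:
move_arm:
  deltas: [-0.0002,-0.0006,0,0,0,-0.14,0.4,-0.0002,-0.0006,0,0,0,-0.14,0.4,-0.0002,-0.0006,0,0,0,-0.14,0.4]

```text
t: 6.85
tool_pos: [0.5127, -0.0032, 0.0668]
orientation: [1.734, 2.619, 0.0]
force: [-1.9, -2.0, -1.4]
opening: 0.0454
gripper_force: 30.0
```

```bash
python3 st.py
```

```text
6.85 [ 0.5127 -0.0032  0.0668] yaw 22.99 T [-0.46   0.562  0.077] F [-1.95 -1.96 -1.42] 0.04541141086140093 29.998132288455963 tau6 0.057
```

Request:
move_arm:
  deltas: [0,0,0,0,0,-0.04,0.4,0,0,0,0,0,-0.04,0.4]

```text
t: 7.1
tool_pos: [0.5127, -0.0032, 0.0668]
orientation: [1.68, 2.654, 0.0]
force: [-1.7, -2.1, -0.2]
opening: 0.0457
gripper_force: 30.0
```

```bash
python3 st.py
```

```text
7.1 [ 0.5127 -0.0032  0.0668] yaw 25.33 T [-0.601  0.55   0.057] F [-1.74 -2.06 -0.23] 0.045686637900108656 29.997890889644623 tau6 -0.362
```

Request:
move_arm:
  deltas: [0,0,0,0,0,-0.03,0.4,0,0,0,0,0,-0.03,0.4]

```text
t: 7.35
tool_pos: [0.5127, -0.0032, 0.0668]
orientation: [1.638, 2.68, 0.0]
force: [-1.8, -2.8, -0.3]
opening: 0.0458
gripper_force: 30.0
```

```bash
python3 st.py
```

```text
7.35 [ 0.5127 -0.0032  0.0668] yaw 27.15 T [-0.669  0.482  0.014] F [-1.76 -2.8  -0.28] 0.04577983613030773 29.997990131378174 tau6 -0.285
```

Request:
move_arm:
  deltas: [0,0,0,0,0,-0.03,0.4,0,0,0,0,0,-0.03,0.4]

```text
t: 7.6
tool_pos: [0.5126, -0.0032, 0.0668]
orientation: [1.597, 2.705, -0.0]
force: [-1.8, -3.1, 0.0]
opening: 0.0457
gripper_force: 30.0
```

```bash
python3 st.py
```

```text
7.6 [ 0.5126 -0.0032  0.0668] yaw 28.9 T [-0.725  0.49  -0.048] F [-1.84 -3.08  0.01] 0.04568977806301929 29.997902512550354 tau6 -0.307
```

Request:
move_arm:
  deltas: [0,0,0,0,0,-0.025,0.4,0,0,0,0,0,-0.025,0.4]

```text
t: 7.85
tool_pos: [0.5125, -0.0032, 0.0667]
orientation: [1.563, 2.725, -0.0]
force: [-1.3, -4.1, 0.2]
opening: 0.0454
gripper_force: 30.0
```

```bash
python3 st.py
```

```text
7.85 [ 0.5125 -0.0032  0.0667] yaw 30.33 T [-0.889  0.442 -0.084] F [-1.29 -4.09  0.18] 0.04544039462103586 29.997962415218353 tau6 -0.314
```

Request:
move_arm:
  deltas: [0,0,0,0,0,-0.025,0.4,0,0,0,0,0,-0.025,0.4]

```text
t: 8.1
tool_pos: [0.5126, -0.0033, 0.0668]
orientation: [1.528, 2.745, -0.0]
force: [-1.6, -4.9, 0.1]
opening: 0.0456
gripper_force: 30.0
```

```bash
python3 st.py
```

```text
8.1 [ 0.5126 -0.0033  0.0668] yaw 31.8 T [-0.884  0.501 -0.114] F [-1.6  -4.89  0.06] 0.04564959684262877 29.998012483119965 tau6 -0.326
```

Request:
move_arm:
  deltas: [0,0,0,0,0,-0.025,0.4,0,0,0,0,0,-0.025,0.4]

```text
t: 8.35
tool_pos: [0.5125, -0.0033, 0.0668]
orientation: [1.493, 2.764, -0.0]
force: [-2.1, -3.7, 1.6]
opening: 0.0453
gripper_force: 30.0
```

```bash
python3 st.py
```

```text
8.35 [ 0.5125 -0.0033  0.0668] yaw 33.23 T [-0.944  0.489 -0.182] F [-2.12 -3.66  1.65] 0.045312267116617524 29.998072385787964 tau6 -0.407
```

Request:
move_arm:
  deltas: [0,0,0,0,0,-0.025,0.4,0,0,0,0,0,-0.025,0.4]

```text
t: 8.6
tool_pos: [0.5125, -0.0033, 0.0667]
orientation: [1.459, 2.782, -0.0]
force: [-1.6, -5.2, 0.1]
opening: 0.0454
gripper_force: 30.0
```

```bash
python3 st.py
```

```text
8.6 [ 0.5125 -0.0033  0.0667] yaw 34.66 T [-0.977  0.495 -0.269] F [-1.62 -5.22  0.08] 0.04539089631750656 29.998106360435486 tau6 -0.482
```

Request:
move_arm:
  deltas: [0,0,0,0,0,-0.025,0.4,0,0,0,0,0,-0.025,0.4]

```text
t: 8.85
tool_pos: [0.5125, -0.0033, 0.0668]
orientation: [1.424, 2.8, -0.0]
force: [-3.2, -4.5, -0.4]
opening: 0.0455
gripper_force: 30.0
```

```bash
python3 st.py
```

```text
8.85 [ 0.5125 -0.0033  0.0668] yaw 36.08 T [-0.95   0.513 -0.367] F [-3.22 -4.53 -0.37] 0.04547611981920445 29.99813139438629 tau6 -0.559
```

Request:
move_arm:
  deltas: [-0.0002,-0.0005,0,0,0,0.16,0.4,-0.0002,-0.0005,0,0,0,0.32,0.4,-0.0002,-0.0005,0,0,0,0.48,0.4,-0.0002,-0.0005,0,0,0,0.64,0.4,-0.0002,-0.0005,0,0,0,0.8,0.4,-0.0002,-0.0005,0,0,0,0.96,0.4,-0.0002,-0.0005,0,0,0,1.1,0.4,-0.0002,-0.0005,0,0,0,1.15,0.4,-0.0002,-0.0005,0,0,0,1.15,0.4]

```text
t: 9.98
tool_pos: [0.5139, -0.0033, 0.0669]
orientation: [2.717, 1.574, 0.005]
force: [7.8, -2.5, -8.1]
opening: 0.0452
gripper_force: 30.0
```

```bash
python3 st.py
```

```text
9.975 [ 0.5139 -0.0033  0.0669] yaw -29.85 T [-4.550e-01 -1.031e+00  1.000e-03] F [ 7.8  -2.54 -8.13] 0.045203261383983416 29.995185434818268 tau6 0.445
```

Request:
move_arm:
  deltas: [0,0,0,0,0,0.07,0.4,0,0,0,0,0,0.07,0.4]

```text
t: 10.22
tool_pos: [0.5139, -0.0033, 0.0669]
orientation: [2.771, 1.478, 0.006]
force: [8.1, -4.3, -9.2]
opening: 0.0456
gripper_force: 30.0
```

```bash
python3 st.py
```

```text
10.225 [ 0.5139 -0.0033  0.0669] yaw -33.86 T [-0.409 -0.991  0.11 ] F [ 8.05 -4.27 -9.2 ] 0.045566049825462564 29.99661237001419 tau6 0.681
```

Request:
move_arm:
  deltas: [0,0,0,0,0,0.14,0.4,0,0,0,0,0,0.14,0.4]

```text
t: 10.48
tool_pos: [0.514, -0.0034, 0.0669]
orientation: [2.868, 1.278, 0.006]
force: [8.3, -3.9, -9.9]
opening: 0.0459
gripper_force: 30.0
```

```bash
python3 st.py
```

```text
10.475 [ 0.514  -0.0034  0.0669] yaw -41.96 T [-0.459 -1.107 -0.046] F [ 8.26 -3.92 -9.89] 0.04587855934030897 29.996769726276398 tau6 1.112
```

Request:
move_arm:
  deltas: [0.0003,0.0009,0.0008,0,0,0.1,0.4,0.0003,0.0009,0.0008,0,0,0.1,0.4]

```text
t: 10.72
tool_pos: [0.5143, -0.0035, 0.0668]
orientation: [2.929, 1.136, 0.004]
force: [0.4, -1.1, 2.5]
opening: 0.0455
gripper_force: 30.0
```

```bash
python3 st.py
```

```text
10.725 [ 0.5143 -0.0035  0.0668] yaw -47.59 T [-0.148  0.161 -0.215] F [ 0.42 -1.08  2.46] 0.045498998115293156 30.00000536441803 tau6 0.81
```

Request:
move_arm:
  deltas: [0,0,0,0,0,0.04,0.4,0,0,0,0,0,0.04,0.4]

```text
t: 10.98
tool_pos: [0.5143, -0.0036, 0.0668]
orientation: [2.95, 1.08, 0.004]
force: [2.4, -0.5, 4.1]
opening: 0.0456
gripper_force: 30.0
```

```bash
python3 st.py
```

```text
10.975 [ 0.5143 -0.0036  0.0668] yaw -49.79 T [ 0.01  -0.225 -0.032] F [ 2.36 -0.54  4.1 ] 0.045604039064162175 29.99976485967636 tau6 0.376
```

Request:
move_arm:
  deltas: [0,0,0,0,0,0,0.75,0,0,0,0,0,0,0.75,0,0,0,0,0,0,0.75,0,0,-0.03,0,0,0,0.75,0,0,-0.07,0,0,0,0.75,-0.0586,0.0329,-0.07,0,0,-0.15,0.45,-0.0586,0.0329,-0.07,0,0,-0.33,0.45,-0.0586,0.0329,-0.07,0,0,-0.503,0.45,-0.0586,0.0329,-0.07,0,0,-0.503,0.45,-0.0586,0.0329,-0.07,0,0,-0.503,0.45]

```text
t: 12.22
tool_pos: [0.4894, -0.0667, 0.1358]
orientation: [-2.593, -1.773, 0.0]
force: [0.9, -0.1, -0.3]
opening: 0.0422
gripper_force: 0.0
```

```bash
python3 st.py; python3 - <<'E'
from h import *
im,d,P,s=cam('wrist'); save('pics/w2.png',im)
imi=im.astype(int); near=(abs(P[...,0]-.5)<.11)&(abs(P[...,1]+.04)<.11)
red=near&(P[...,2]>.065)&(imi[...,0]>120)&(imi[...,1]<70)
n,lab,st,c=cv2.connectedComponentsWithStats(red.astype(np.uint8))
for i in range(1,n):
    if st[i,4]>30: q=P[lab==i]; print('red',st[i],cv2.minAreaRect((q[:,:2]*1000).astype(np.float32)),q[:,2].max())
E
```

```text
12.225 [ 0.4894 -0.0667  0.1358] yaw -21.29 T [-0.052  0.095  0.032] F [ 0.87 -0.09 -0.3 ] 0.04219015179494724 0.0 tau6 -0.099
red [252 198  14  20 256] ((490.5924987792969, -66.82183074951172), (14.307409286499023, 10.086973190307617), 68.052734375) 0.08013665409157256
```

View pics/w2.png

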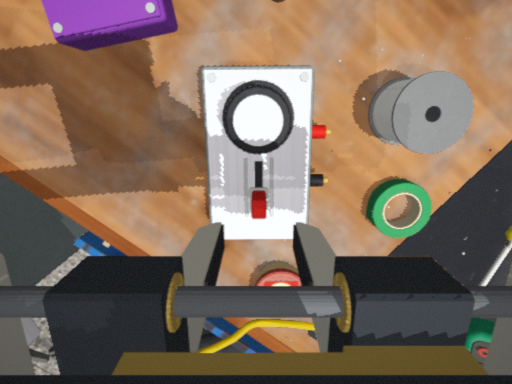

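The wrist view shows the tab at (258,204), between the finger lines, and the dial free at (258,117). I descend and take the tab with a light grip that can slip.

Request:
move_arm:
  deltas: [0.0004,0.0011,0.04,0,0,0,0.45,0.0004,0.0011,0.065,0,0,0,0.45,0.0004,0.0011,0.0738,0,0,0,0.45,0.0004,0.0011,0.0738,0,0,0,0.45,0.0004,0.0011,0.0738,0,0,0,0.05,0.0004,0.0011,0.0738,0,0,0,0.05,0.0004,0.0011,0.0738,0,0,0,0.05,0.0004,0.0011,0.0738,0,0,0,0.05]
  squeeze: 7

```text
t: 13.28
tool_pos: [0.4898, -0.0665, 0.0624]
orientation: [-2.589, -1.777, 0.002]
force: [-6.8, 2.0, 7.8]
opening: 0.0121
gripper_force: 7.0
```

```bash
python3 st.py
```

```text
13.275 [ 0.4898 -0.0665  0.0624] yaw -21.08 T [0.378 1.279 0.046] F [-6.77  2.03  7.83] 0.012112309481297531 7.000446170568466 tau6 0.057
```

Request:
move_arm:
  deltas: [0.001,0,0,0,0,0,0.05,0.002,0,0,0,0,0,0.05,0.003,0,0,0,0,0,0.05]

```text
t: 13.65
tool_pos: [0.4908, -0.064, 0.0625]
orientation: [-2.589, -1.777, 0.003]
force: [-7.6, 1.0, 7.6]
opening: 0.0122
gripper_force: 7.0
```

```bash
python3 st.py
```

```text
13.65 [ 0.4908 -0.064   0.0625] yaw -21.08 T [0.038 1.354 0.048] F [-7.62  1.03  7.58] 0.01217611963508192 6.999186314642429 tau6 0.017
```

Request:
move_arm:
  deltas: [0.001,-0.0007,-0.0005,0,0,0,0.05,0.002,-0.0007,-0.0005,0,0,0,0.05,0.003,-0.0007,-0.0005,0,0,0,0.05]

```text
t: 14.02
tool_pos: [0.4918, -0.061, 0.0625]
orientation: [-2.59, -1.777, 0.001]
force: [-2.5, -1.3, 0.7]
opening: 0.0116
gripper_force: 7.0
```

```bash
python3 st.py
```

```text
14.025 [ 0.4918 -0.061   0.0625] yaw -21.09 T [-0.258  0.695  0.051] F [-2.52 -1.34  0.74] 0.011620143412127972 6.99850358068943 tau6 0.022
```

Request:
move_arm:
  deltas: [0.001,0,0,0,0,0,0.05,0.002,0,0,0,0,0,0.05,0.002,0,0,0,0,0,0.05]

```text
t: 14.4
tool_pos: [0.4926, -0.0589, 0.0625]
orientation: [-2.59, -1.777, 0.0]
force: [-3.3, 0.4, 0.7]
opening: 0.0117
gripper_force: 7.0
```

```bash
python3 st.py
```

```text
14.4 [ 0.4926 -0.0589  0.0625] yaw -21.08 T [-0.044  0.826  0.074] F [-3.3   0.42  0.66] 0.011693389420315215 6.999008506536484 tau6 0.075
```

Request:
move_arm:
  deltas: [0.001,0,0,0,0,0,0.05,0.002,0,0,0,0,0,0.05,0.002,0,0,0,0,0,0.05]

```text
t: 14.78
tool_pos: [0.4933, -0.0571, 0.0625]
orientation: [-2.59, -1.777, 0.001]
force: [-5.7, 0.5, 1.3]
opening: 0.0121
gripper_force: 7.0
```

```bash
python3 st.py
```

```text
14.775 [ 0.4933 -0.0571  0.0625] yaw -21.08 T [0.062 0.979 0.046] F [-5.75  0.49  1.26] 0.012140558274640199 6.999036893248558 tau6 0.068
```

Past 8 mm with only about 2 N, so the bolt is entering. I continue home.

Request:
move_arm:
  deltas: [0.001,-0.0003,0,0,0,0,0.05,0.002,-0.0003,0,0,0,0,0.05,0.003,-0.0003,0,0,0,0,0.05,0.003,-0.0003,0,0,0,0,0.05]

```text
t: 15.28
tool_pos: [0.4944, -0.0543, 0.0625]
orientation: [-2.59, -1.777, -0.0]
force: [-3.6, 0.3, -2.8]
opening: 0.0121
gripper_force: 7.0
```

```bash
python3 st.py
```

```text
15.275 [ 0.4944 -0.0543  0.0625] yaw -21.08 T [-0.073  0.622  0.062] F [-3.57  0.26 -2.77] 0.01210517367275135 6.998933404684067 tau6 0.077
```

Request:
move_arm:
  deltas: [0.001,0,0,0,0,0,0.05,0.001,0,0,0,0,0,0.05]

```text
t: 15.52
tool_pos: [0.4948, -0.0534, 0.0625]
orientation: [-2.59, -1.778, 0.0]
force: [-2.1, -0.6, -3.0]
opening: 0.0119
gripper_force: 7.0
```

```bash
python3 st.py
```

```text
15.525 [ 0.4948 -0.0534  0.0625] yaw -21.08 T [-0.139  0.647  0.069] F [-2.15 -0.58 -3.01] 0.011935014416349359 6.998672336339951 tau6 0.076
```

Request:
move_arm:
  deltas: [0.0005,0,0,0,0,0,0.05,0.001,0,0,0,0,0,0.05]

```text
t: 15.78
tool_pos: [0.4948, -0.0532, 0.0625]
orientation: [2.59, 1.777, -0.002]
force: [-4.4, -6.8, -2.7]
opening: 0.012
gripper_force: 7.0
```

```bash
python3 st.py
```

```text
15.775 [ 0.4948 -0.0532  0.0625] yaw -21.08 T [-1.122  0.976  0.081] F [-4.44 -6.81 -2.67] 0.011952687826304447 6.993876099586487 tau6 0.039
```

It met its end at about 14 mm with 8 N. I let go and withdraw.

Request:
move_arm:
  deltas: [-0.0007,0,0,0,0,0,0.05,-0.0007,0,0,0,0,0,0.4,-0.0007,0,0,0,0,0,0.4,-0.0007,0,0,0,0,0,0.4,-0.0007,0,-0.03,0,0,0,0.4,-0.0007,0,-0.08,0,0,0,0.4,-0.0007,0,-0.12,0,0,0,0.4,-0.0007,0,-0.12,0,0,0,0.4,-0.0007,0,-0.12,0,0,0,0.4]

```text
t: 16.9
tool_pos: [0.4948, -0.0531, 0.1822]
orientation: [-2.59, -1.778, -0.0]
force: [1.2, 0.0, 0.1]
opening: 0.037
gripper_force: 0.0
```

```bash
python3 st.py; python3 - <<'E'
from h import *
im,d,P,s=cam('wrist')
imi=im.astype(int); near=(abs(P[...,0]-.5)<.11)&(abs(P[...,1]+.04)<.11)
red=near&(P[...,2]>.065)&(imi[...,0]>120)&(imi[...,1]<70)
n,lab,st,c=cv2.connectedComponentsWithStats(red.astype(np.uint8))
for i in range(1,n):
    if st[i,4]>30: q=P[lab==i]; print('red',st[i],cv2.minAreaRect((q[:,:2]*1000).astype(np.float32)),q[:,2].max())
E
```

```text
16.9 [ 0.4948 -0.0531  0.1822] yaw -21.08 T [-0.028  0.087 -0.026] F [1.21 0.05 0.12] 0.0370169130855055 0.0 tau6 0.002
red [253 184  12  17 183] ((495.73681640625, -54.244998931884766), (15.597955703735352, 10.128658294677734), 68.81333923339844) 0.0803460713604463
```

```bash
python3 -c "
from plant import robot
print(robot.close_job())"
```

```text
the job is handed in; nothing more can be done
None
```

I handed the job in at about 17 s. The dial was turned anticlockwise to its stop (0.37 N m), then clockwise four clicks to position four. The red bolt slid about 14 mm to its end (peak force about 8 N) and the arm let go and drew clear. The hand-in call returned no verdict.

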